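White calibration of a bench reflectance meter

ROBOT

A 7-joint arm with a two-finger parallel gripper is mounted at the origin on the work surface. World frame = base frame: x ahead of the robot, y to its left, z up, the work surface at z = 0. Lengths are in m, angles in rad, forces in N, time in s.
With the tool pointing down it reaches from about 0.35 to 0.9 m from the base axis. Payload 7.2 kg.
Tool frame: the origin (TCP) lies between the finger pads; the fingertips stand 11 mm ahead of it and the grasp point (between the pads) lies 8 mm behind it; x points along the fingers, y is the direction in which the jaws open and shut, and the axes are right-handed (so a half turn about x gives the same grasp; the last joint's range is limited). The gripper opens to 88 mm and grips with 3 to 60 N. Pads are 20 mm wide; open, the fingers measure 115 mm over their backs; the gripper's body (75 mm by 178 mm) begins 61 mm behind the grasp point.
Start: joints at [-1.185, 0.411, -0.013, 1.596, 0.006, 1.134, -0.082], TCP at [0.274, 0.562, 0.234] pointing down, gripper open.
Joint ranges: [-2.95, 2.95], [-0.29, 1.99], [-1.47, 1.44], [0.14, 2.54], [-1.03, 4.17], [0.13, 1.85], [-2.86, 2.86]. Speed limits (rad/s): [2.39, 2.39, 3.01, 3.01, 3.14, 3.14, 3.14].

INTERFACE

Orientations are given as a unit quaternion [w, x, y, z].
In Python, from cell import r gives the robot as it stands.
- The arm moves only by the tool step_arm, never from a script. Its argument "targets" is a list of rows, each a list of 4 numbers: the shift along the tool's x, y, z in m, then the turn about the tool's x in degrees. In form: [[tx, ty, tz, turn], ...]. A call has 1 to 20 rows; each row is the pose to reach, as a shift and turn from the pose commanded when the call began, along the tool's axes at that moment; what a row does not reach only later rows make up. A row lasts 1/10 s, in which the tool goes at most 50 mm and 8.59 degrees, less where a joint would pass 70% of its speed; a pose out of reach is approached as far as the arm can. A call with a gripper value outside its range is refused whole. "jaw" is the finger opening in m, from 0 to 0.0878, set as the call begins (left out, the last holds). The fingers move at their own pace and stop on an object; the grip force is fixed at half the most. Time passes only in rows, so rows that repeat a pose let the fingers close. It gives the time, the measured TCP pose, the force and the opening at its end, in the units of the state.
- r.state(): the state, without advancing time (a new reading comes with each control period).
- r.snapshot(name): name is "scene" or "top" or "wrist"; returns a dict with "image" (480x640x3 uint8, red, green, blue), "intrinsics" (3x3 intrinsics, pixels), "xyz" and "attitude" of the camera in the world; the wrist camera has in their place "hand_eye" (4x4, takes a point from camera to tool coordinates, whose origin is the TCP and whose axes are the tool frame's). Camera axes: x right, y down, z forward; pixel columns grow to the right and rows downward; lengths in m; the calibration is good to about 2 mm. A picture is of the moment at which its call begins: read the wrist's pose just before it. There is no depth.
- r.job_done(): hands the job in, once; it reports no verdict.
Trained networks look in a picture, given as the dict that the camera call returned (one of the last four; its "shot" number tells which), for a name from the list of things; names that differ only in an ending like _2 or _b are one class to them, and where a whole thing is asked for, a point or a joint stands for the part that bears it (a point fixed in the world has none). Each returns a list of dicts, best first, with "conf" (0 to 1); they miss things now and then, are a little off and sometimes report something else, mostly with a low value. They report only what shows in the picture. A call takes as long as a camera call. They do not tell look-alikes from the thing itself.
- r.find_in(picture, target): "extent" ([left, top, right, bottom] as shares, 0 to 1, of the picture: columns of its width, rows of its height, round what is visible of it).
- r.landmark_of(picture, target): "position" ([row, column] as shares, 0 to 1, of the picture: columns of its width, rows of its height: a listed point, or the origin of a listed thing).
The state is a dict: "time": time; "joint_positions": joint angles; "dq": joint speeds; "joint_efforts": joint torques, N m; "eef_pos": TCP position; "eef_rot": TCP orientation; "force": force on the tool from outside, world axes, zero at the start; "ft_torque": the same for the moment, N m; "width": opening from 0.0 (shut) to 1.0 (fully open).
Only numpy, scipy, OpenCV 4.12 (cv2) and the standard library are available. Lean on these libraries where they do the work, as an engineer would, in place of code of your own. Each camera call takes 0.05 s, during which the arm holds its last target. There are 200 camera calls.

TASK

Get the reflectance meter ready for its white calibration: turn the small knurled knob until the needle's tip stands between the two teeth of the index clip. Then fetch the knurled calibration cap, set it squarely over the sprung measuring port, turn it until its hidden keyways drop over the port's three pins, and push it fully home on the flange. Finish while still holding the cap pushed home with the needle still at the index, and leave the two bottles, the beaker, the sample tin and the crucible where they stand.

Things in the scene. Friction and masses are not known exactly. Their poses are not given: they have to be found in the camera images.
- port_seat (a point): White bench meter, fixed: 280 mm wide (y), 220 deep plus a 50 mm lower grey keypad console on its near side; deck 85 mm above the bench. This point: centre of the dark port flange (80 mm across) on the deck's left half, at its top face 5 mm above the deck, where the cap's rim rests when home. Axes are the meter's own: z up; at yaw 0 x points away from the robot.
- spigot_top (a point): Top of the sprung measuring port when not pressed, 23 mm above port_seat: an aluminium spigot 35 mm across with a chamfered end. Three radial steel pins, 5 mm thick, reaching 21.5 mm from the axis, stand out of it 120 degrees apart, their tops 13 mm above port_seat. The port does not turn; the pins' bearing differs from one set-up to the next and is not given.
- port (a joint): How far the sprung port (spigot and pins) is pressed in, m: 0 = up, 0.007 = lower stop, 0.005 with the cap home. Spring: 3 N to start it, 8 N at home, 10 N at the stop; it carries the cap's weight. When the keyways come over the pins under light pressure the spigot springs up 8 mm into the cap and this falls to about 0. Twisted on after that, the cap binds on the pins; let go, it frees itself.
- knob_grip (a point): Knurled aluminium knob, upright axis, 30.5 mm across, 32 mm tall, 38 mm from its top to the deck, on the deck's right-hand half (136 mm to the meter's -y side of the port). This point: on its axis, 27 mm above the deck and 11 mm below its top; a good height to grip from above.
- lens_knob (a joint): Angle of that knob, rad; grows anticlockwise seen from above, stops at -1.7 and 1.7; turns with 0.05 N m of friction and stays where it is left. Each radian anticlockwise moves the needle 10 mm to the meter's +y.
- pointer_tip (a point): Tip of the thin black needle (2 mm wide), which slides along the meter's y over the white scale beyond the knob, driven by the knob through a rack.
- index_mark (a point): Steel index clip, 7 mm high, on the scale's far edge, with two teeth that hang just over the needle's path, a gap of 6 mm between them; this point is the middle of the gap, with axes like the meter's. The needle's tip belongs here as measured along the meter's y. Its place on the scale differs from one set-up to the next.
- cap_center (a point): The calibration cap: loose aluminium cylinder, knurled, 54 mm across, 40 mm tall, about 0.16 kg, standing on the bench open end down, solid in its upper 22 mm. This point: on its axis half-way up, 20 mm above its rim; z up. Grip it 5 to 8 mm above this point to keep the fingers clear of bench and flange.
- cap_rim (a point): The same cap, centre of its open lower end; at home it lies on port_seat. From here a recess 38 mm across goes 18 mm up, with three 9 mm keyways cut in its wall over that height, 120 degrees apart, unseen, bearing not given. Set on out of line, this rim rests on the pins 13 mm above the flange; a turn of at most 120 degrees under light pressure lets it drop.
- bottle_a_mid (a point): Amber glass bottle with black cap, 54 mm across, 105 mm tall, loose; this point half-way up. Leave alone.
- bottle_b_mid (a point): Smaller amber bottle, 48 mm across, 90 mm tall, loose; this point half-way up. Leave alone.
- beaker_mid (a point): White plastic beaker, 62 mm across, 75 mm tall, loose, half-way up. Leave alone.
- tin_mid (a point): Smooth lidded steel sample tin, 65 mm across, 31 mm tall, loose, half-way up. Not the cap. Leave alone.
- crucible_mid (a point): White porcelain crucible with a lid, 46 mm across, 41 mm tall, loose, half-way up. Leave alone.
Things that resemble listed ones, but are neither listed nor needed, are in the scene too. What is shaped like the part that bears cap_center but green is not meant.

How it is judged:
By the outcome, as a careful person would: the job done as asked, in the order asked, and still so for the second after the job is handed in, while the arm keeps its last pose, push and grip.
It also fails if it takes over 58 s, if anything falls off the work surface, if the arm or the gripper's body presses on something with over 40 N, if the wrist force passes 120 N, or if a joint passes its speed limit or range.

## Working session

There is one attempt and no reset: what is moved stays moved. The work goes in short steps, Python scripts to look and compute and a tool call to move; the robot and the scene stay as the last step left them, time stands still between calls to the robot, and variables do not carry over. Pictures are saved under pics/ and viewed, about 8 in all and at most 12, crops included, and the job is handed in when it is done.

Besides the shell and the picture viewer there is one more tool, called after "Call:" as name([rows], argument=value, ...), one row to a line, values as JSON. step_arm: Moves the arm, as the interface text tells. Its arguments: {"type":"object","properties":{"targets":{"type":"array","items":{"type":"array","items":{"type":"number"}}},"jaw":{"type":"number"}},"required":["targets"]}

```bash
mkdir -p pics
cat > h.py <<'E'
import numpy as np, cv2
from scipy.spatial.transform import Rotation as R
from cell import r
def rot(q): return R.from_quat([q[1],q[2],q[3],q[0]]).as_matrix()
def cam(name):
    s=r.state(); p=r.snapshot(name)
    if name=="wrist":
        Rt=rot(s["eef_rot"]); H=np.array(p["hand_eye"])
        p["C"]=Rt@H[:3,3]+np.array(s["eef_pos"]); p["Rc"]=Rt@H[:3,:3]
    else:
        a=np.array(p["attitude"]); p["C"]=np.array(p["xyz"]); p["Rc"]=a if a.shape==(3,3) else rot(a)
    return p
def save(p,n,crop=None,z=1):
    im=p["image"][...,::-1]
    if crop: im=im[crop[1]:crop[3],crop[0]:crop[2]]
    cv2.imwrite("pics/"+n,cv2.resize(im,None,fx=z,fy=z,interpolation=cv2.INTER_CUBIC))
def onz(p,u,v,z):
    d=p["Rc"]@np.linalg.inv(p["intrinsics"])@np.array([u,v,1.]); return p["C"]+d*(z-p["C"][2])/d[2]
def proj(p,X):
    c=p["Rc"].T@(np.array(X)-p["C"]); k=np.array(p["intrinsics"])@c; return k[:2]/k[2]
def lm(p,t,z,n=3):
    o=[]
    for d in r.landmark_of(p,t)[:n]:
        v,u=d["position"][0]*480,d["position"][1]*640
        o.append((round(d["conf"],2),(round(u),round(v)),onz(p,u,v,z).round(4)))
    return o
E
python3 - <<'E'
from h import *
s=r.state(); print(s["eef_pos"],s["eef_rot"],s["force"],s["width"])
Z=dict(port_seat=.09,spigot_top=.113,knob_grip=.112,pointer_tip=.09,index_mark=.092,cap_center=.02,bottle_a_mid=.052,bottle_b_mid=.045,beaker_mid=.037,tin_mid=.015,crucible_mid=.02)
for n in("top","scene"):
    p=cam(n); save(p,n+".png"); print(n,p["C"])
    for t,z in Z.items(): print(t,*lm(p,t,z))
E
```

```text
[0.27382408 0.5613329  0.23285263] [ 0.68890336  0.15853646  0.68906897 -0.15956912] [ 0.33585664  0.11946919 -0.0104794 ] 0.9954285266582172
top [0.3857852  0.08383256 1.03692674]
port_seat (0.71, (433, 190), array([ 0.6499, -0.1406,  0.09  ]))
spigot_top (0.55, (438, 187), array([ 0.6509, -0.1445,  0.113 ]))
knob_grip (0.82, (508, 209), array([ 0.6061, -0.2817,  0.112 ])) (0.63, (225, 175), array([0.6716, 0.2791, 0.112 ]))
pointer_tip
index_mark (0.41, (498, 180), array([ 0.6721, -0.2736,  0.092 ]))
cap_center (0.97, (219, 344), array([0.334 , 0.2958, 0.02  ])) (0.89, (277, 281), array([0.4683, 0.1787, 0.02  ])) (0.85, (333, 289), array([0.4507, 0.0603, 0.02  ]))
bottle_a_mid (0.63, (174, 196), array([0.6411, 0.3971, 0.052 ])) (0.55, (302, 190), array([0.6576, 0.1264, 0.052 ]))
bottle_b_mid (0.79, (224, 179), array([0.6829, 0.2947, 0.045 ])) (0.15, (220, 279), array([0.4689, 0.2943, 0.045 ]))
beaker_mid (0.57, (302, 190), array([0.6619, 0.1278, 0.037 ])) (0.47, (218, 277), array([0.4733, 0.2995, 0.037 ]))
tin_mid (0.84, (219, 277), array([0.4748, 0.3036, 0.015 ]))
crucible_mid (0.5
[... 259 characters left out ...]
 0.607 , -0.2724,  0.112 ]))
pointer_tip (0.66, (225, 420), array([ 0.6696, -0.2916,  0.09  ])) (0.41, (287, 348), array([ 0.644 , -0.1363,  0.09  ]))
index_mark (0.49, (233, 413), array([ 0.6714, -0.2758,  0.092 ]))
cap_center (0.96, (342, 222), array([0.4628, 0.1927, 0.02  ])) (0.66, (298, 251), array([0.4541, 0.0613, 0.02  ])) (0.63, (333, 168), array([0.3172, 0.3098, 0.02  ]))
bottle_a_mid (0.65, (455, 212), array([0.6398, 0.3799, 0.052 ]))
bottle_b_mid (0.88, (447, 244), array([0.6813, 0.2957, 0.045 ]))
beaker_mid (0.61, (390, 281), array([0.6569, 0.1365, 0.037 ]))
tin_mid (0.9, (372, 201), array([0.4649, 0.2986, 0.015 ]))
crucible_mid (0.58, (394, 239), array([0.5822, 0.2408, 0.02  ]))
```

View pics/top.png

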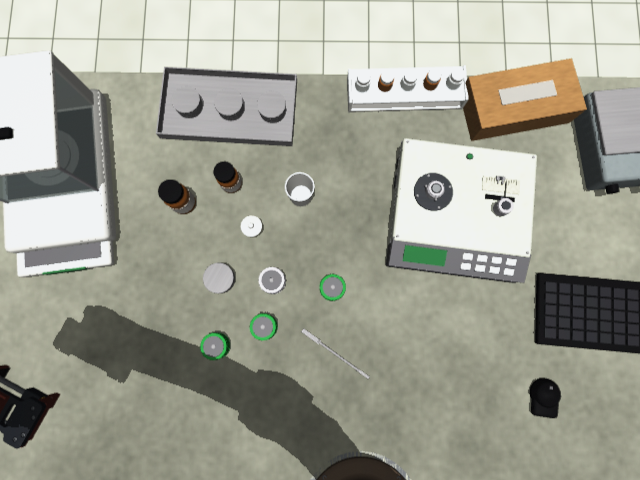

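View pics/scene.png

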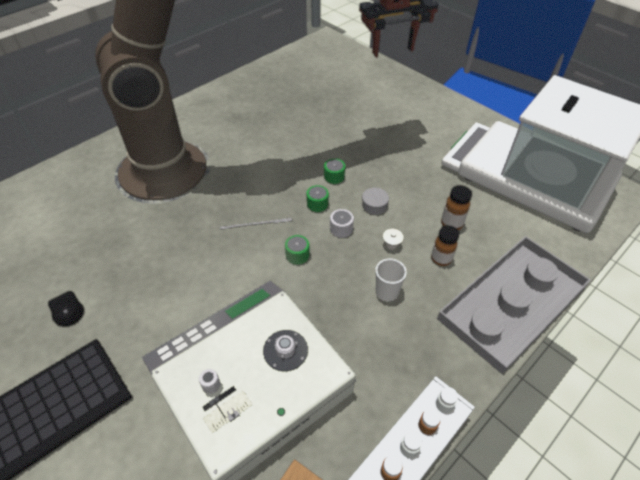

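The cap could be mistaken for several things in the top view. There are three green caps at (214,346), (263,326) and (333,287), the smooth tin at (219,278), the white crucible at (251,226) and the discs in the tray. The plain aluminium knurled cap at (272,281), which is (342,222) in the scene view, is the one I choose. The knob comes first.

```bash
cat >> h.py <<'E'
def yaw(s):  # bearing of the jaw axis (tool y) in world, deg
    y=rot(s["eef_rot"])[:,1]; return np.degrees(np.arctan2(y[1],y[0]))
def go(X,jawdeg=None):
    s=r.state(); M=rot(s["eef_rot"]); d=M.T@(np.array(X)-s["eef_pos"]); t=0
    if jawdeg is not None: t=-(jawdeg-yaw(s)); t=(t+90)%180-90   # tool x down: turn + = clockwise
    print("shift",d.round(4),"turn",round(t,1),"jaw bearing",round(yaw(s),1))
E
python3 - <<'E'
from h import *
p=cam("top")
# meter yaw from deck corners (top face z .085)
P=[onz(p,u,v,.085) for u,v in((405,140),(536,155),(392,240),(526,254))]
for a in P: print(a.round(3))
save(p,"crops.png",(190,240,350,370),4)
s=r.state(); print(rot(s["eef_rot"]).round(3)); go([.60,-.27,.25]); go([.60,-.27,.25],83)
w=cam("wrist"); print(np.array(w["hand_eye"]).round(3), w["intrinsics"])
E
```

```text
[ 0.758 -0.087  0.085]
[ 0.728 -0.357  0.085]
[ 0.547 -0.057  0.085]
[ 0.522 -0.324  0.085]
[[-0.     0.438  0.899]
 [ 0.     0.899 -0.438]
 [-1.    -0.    -0.   ]]
shift [-0.0164 -0.6046  0.6576] turn 0 jaw bearing 64.0
shift [-0.0164 -0.6046  0.6576] turn -19.0 jaw bearing 64.0
[[-0.    -0.259  0.966 -0.151]
 [ 1.     0.     0.     0.   ]
 [-0.     0.966  0.259 -0.072]
 [ 0.     0.     0.     1.   ]] [[410.41983557   0.         320.36969779]
 [  0.         410.41983557 239.2706683 ]
 [  0.           0.           1.        ]]
```

View pics/crops.png

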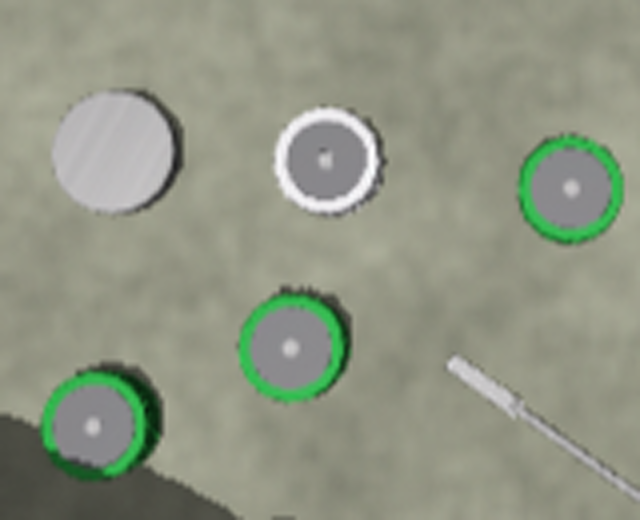

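The crop shows the white-rimmed aluminium cap at (327,160), full-picture (272,280). The three others with that shape have green rims, and the smooth disc is the tin. I'm moving above the knob.

Call:
step_arm([
  [-0.016,-0.605,0.658,64],
  [-0.016,-0.605,0.658,64],
  [-0.016,-0.605,0.658,64],
  [-0.016,-0.605,0.658,64],
  [-0.016,-0.605,0.658,64],
  [-0.016,-0.605,0.658,64],
  [-0.016,-0.605,0.658,64],
  [-0.016,-0.605,0.658,64],
  [-0.016,-0.605,0.658,64],
  [-0.016,-0.605,0.658,64],
  [-0.016,-0.605,0.658,64],
  [-0.016,-0.605,0.658,64],
  [-0.016,-0.605,0.658,64],
  [-0.016,-0.605,0.658,64],
  [-0.016,-0.605,0.658,64],
  [-0.016,-0.605,0.658,64],
  [-0.016,-0.605,0.658,64],
  [-0.016,-0.605,0.658,64],
  [-0.016,-0.605,0.658,64],
  [-0.016,-0.605,0.658,64],
], jaw=0.06)

```text
time: 3.3
eef_pos: [0.5998, -0.2717, 0.249]
eef_rot: [-0.499, -0.5, -0.5, 0.501]
force: [0.4, 0.7, -0.1]
width: 0.682
```

Run:
```python
from h import *
s=r.state(); print(s["time"],s["eef_pos"],np.round(s["joint_positions"],2),yaw(s))
p=cam("wrist"); save(p,"w1.png")
for t,z in dict(knob_grip=.112,pointer_tip=.09,index_mark=.092,spigot_top=.113,port_seat=.09).items(): print(t,*lm(p,t,z))
for t in("lens_knob","index_mark","pointer_tip"): print(t,r.find_in(p,t)[:2])
```

```text
3.3 [ 0.59980315 -0.27170735  0.24895368] [-0.05  0.5   0.6   1.52 -0.3   1.21  0.6 ] -0.12648881318069105
knob_grip (0.85, (337, 233), array([ 0.6102, -0.2728,  0.112 ]))
pointer_tip (0.64, (407, 245), array([ 0.6663, -0.2879,  0.09  ]))
index_mark (0.89, (412, 229), array([ 0.669 , -0.2748,  0.092 ]))
spigot_top
port_seat
lens_knob [{'extent': [0.4953, 0.431, 0.5642, 0.5369], 'conf': 0.84}]
index_mark [{'extent': [0.6292, 0.4527, 0.6642, 0.5127], 'conf': 0.57}]
pointer_tip [{'extent': [0.5572, 0.4813, 0.63, 0.5148], 'conf': 0.69}]
```

View pics/w1.png

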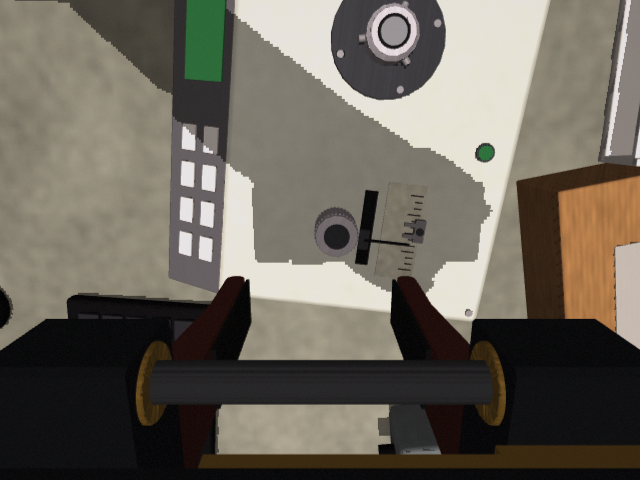

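The needle tip is at (408,244), the clip gap at about (412,230) and the knob top at (337,236). So the needle needs about +13 mm, which is about 76° anticlockwise. The spigot's pins show at (362,38) and (406,62).

Call:
step_arm([
  [0.05,0.009,0.003,0],
  [0.1,0.009,0.003,0],
  [0.125,0.009,0.003,0],
  [0.142,0.009,0.003,0],
  [0.142,0.009,0.003,0],
])

```text
time: 4.25
eef_pos: [0.6082, -0.2728, 0.1056]
eef_rot: [0.499, 0.499, 0.501, -0.5]
force: [0.6, 0.4, 0.5]
width: 0.684
```

Call:
step_arm([
  [0,0,0,0],
  [0,0,0,0],
  [0,0,0,0],
  [0,0,0,0],
  [0,0,0,0],
  [0,0,0,0],
], jaw=0.02)

```text
time: 4.85
eef_pos: [0.6107, -0.2737, 0.1089]
eef_rot: [0.501, 0.501, 0.499, -0.499]
force: [3.1, -0.6, 5.7]
width: 0.338
```

Run:
```python
from h import *
s=r.state(); print(s["time"],s["eef_pos"],s["force"],s["width"]*.0878,np.round(s["joint_positions"],2),yaw(s))
p=cam("wrist"); save(p,"w2.png")
for t,z in dict(pointer_tip=.09,index_mark=.092,spigot_top=.113).items(): print(t,*lm(p,t,z))
```

```text
4.85 [ 0.61069141 -0.27368095  0.10892878] [ 3.08019619 -0.55882422  5.65007954] 0.029702019546044543 [-0.    0.65  0.53  1.63 -0.39  0.96  0.66] 0.021245134728945292
pointer_tip
index_mark (0.58, (454, 296), array([ 0.6682, -0.2732,  0.092 ]))
spigot_top
```

Call:
step_arm([
  [0,0.001,0,-8],
  [0,0.001,0,-16],
  [0,0.001,0,-24],
  [0,0.001,0,-32],
  [0,0.001,0,-40],
  [0,0.001,0,-48],
  [0,0.001,0,-56],
  [0,0.001,0,-64],
  [0,0.001,0,-70],
  [0,0.001,0,-70],
  [0,0.001,0,-70],
])

```text
time: 6.15
eef_pos: [0.611, -0.2735, 0.1089]
eef_rot: [0.697, 0.123, 0.696, -0.123]
force: [1.5, 0.3, 6.9]
width: 0.34
```

Run:
```python
from h import *
s=r.state(); print(s["time"],s["eef_pos"],s["force"],s["width"]*.0878,np.round(s["joint_positions"],2),yaw(s))
p=cam("wrist"); save(p,"w3.png")
for t,z in dict(pointer_tip=.09,index_mark=.092,spigot_top=.113).items(): print(t,*lm(p,t,z))
q=cam("scene"); save(q,"s3.png",(180,360,280,460),6)
for t,z in dict(pointer_tip=.09,index_mark=.092).items(): print(t,*lm(q,t,z))
```

```text
6.15 [ 0.61101546 -0.27353817  0.10891848] [1.52447858 0.34506086 6.87841754] 0.02984738437395001 [ 0.2   0.61  0.22  1.61 -0.16  0.94  1.7 ] 70.0273934559797
pointer_tip
index_mark (0.77, (357, 402), array([ 0.6668, -0.275 ,  0.092 ]))
spigot_top
pointer_tip (0.63, (457, 211), array([0.6567, 0.3512, 0.09  ])) (0.45, (231, 411), array([ 0.6663, -0.2752,  0.09  ])) (0.27, (287, 353), array([ 0.6512, -0.1422,  0.09  ]))
index_mark
```

View pics/w3.png

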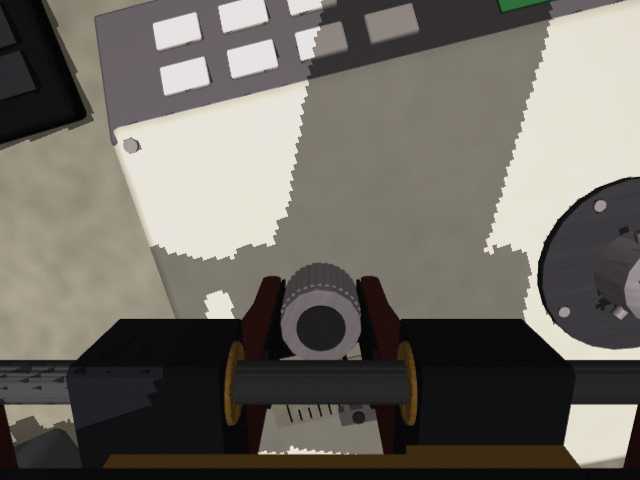

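The needle is hidden behind the gripper here, with the clip at (357,405). I'll add the last 6°, release, rise and check.

Call:
step_arm([
  [0,0,0,-6],
  [0,0,0,-6],
  [0,0,0,-6],
])

```text
time: 6.8
eef_pos: [0.611, -0.2735, 0.1089]
eef_rot: [0.703, 0.086, 0.701, -0.086]
force: [1.4, 0.2, 7.9]
width: 0.338
```

Call:
step_arm([
  [0,0,0,0],
  [0,0,0,0],
  [0,0,0,0],
  [-0.02,0,0,0],
  [-0.06,0,0,0],
  [-0.11,0,-0.02,0],
  [-0.14,0,-0.03,0],
  [-0.14,0,-0.03,0],
], jaw=0.06)

```text
time: 7.6
eef_pos: [0.5817, -0.2676, 0.2532]
eef_rot: [0.704, 0.086, 0.699, -0.087]
force: [0.2, -1.0, -0.0]
width: 0.684
```

Run:
```python
from h import *
s=r.state(); print(s["time"],s["eef_pos"],s["force"],s["width"]*.0878,yaw(s))
p=cam("wrist")
for t,z in dict(pointer_tip=.09,index_mark=.092,spigot_top=.113,port_seat=.09,knob_grip=.112).items(): print(t,*lm(p,t,z))
u,v=proj(p,[.667,-.275,.09]).round().astype(int); print(u,v)
c=(max(u-70,0),max(v-60,0),min(u+70,640),min(v+60,480)); save(p,"w4.png",c,5); print(c)
```

```text
7.6 [ 0.58169092 -0.26759788  0.25318818] [ 0.19517723 -0.98539266 -0.02108511] 0.06006886915904887 75.93110556306286
pointer_tip (0.45, (335, 322), array([ 0.6681, -0.2764,  0.09  ]))
index_mark (0.63, (336, 319), array([ 0.6648, -0.2744,  0.092 ]))
spigot_top
port_seat
knob_grip (0.63, (322, 266), array([ 0.6099, -0.2734,  0.112 ]))
336 321
(np.int64(266), np.int64(261), np.int64(406), np.int64(381))
```

View pics/w4.png

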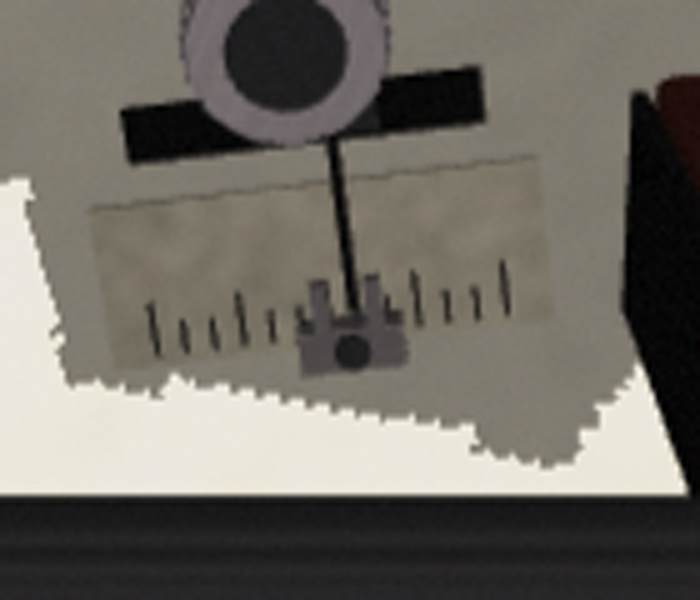

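The needle, at about x=350 level with the teeth, stands midway between the teeth at x≈319 and 373. The index is set. Next is the cap.

Run:
```python
from h import *
go([.462,.187,.19],76)
```

```text
shift [ 0.0565  0.4107 -0.2244] turn 0.0 jaw bearing 76.0
```

Call:
step_arm([
  [0.0,0.04,-0.022,0],
  [0.0,0.08,-0.044,0],
  [0.0,0.12,-0.066,0],
  [0.0,0.16,-0.088,0],
  [0.0,0.2,-0.11,0],
  [0.0,0.24,-0.132,0],
  [0.01,0.28,-0.154,0],
  [0.02,0.32,-0.175,0],
  [0.03,0.36,-0.2,0],
  [0.05,0.411,-0.224,0],
  [0.056,0.411,-0.224,0],
  [0.056,0.411,-0.224,0],
], jaw=0.0878)

```text
time: 9.1
eef_pos: [0.4616, 0.188, 0.1895]
eef_rot: [0.701, 0.084, 0.703, -0.085]
force: [0.8, -0.1, 0.2]
width: 1.001
```

Run:
```python
from h import *
s=r.state(); print(s["time"],s["eef_pos"],np.round(s["joint_positions"],2),s["width"]*.0878,yaw(s))
p=cam("wrist"); save(p,"w5.png")
for t,z in dict(cap_center=.02,cap_rim=0,tin_mid=.015).items(): print(t,*lm(p,t,z))
im=p["image"].astype(int); 
for d in r.find_in(p,"cap_center")[:3]:
    e=d["extent"]; u=(e[0]+e[2])*320; v=(e[1]+e[3])*240
    v0,u0=int(v),int(u); print(d["conf"],[round(x) for x in (e[0]*640,e[1]*480,e[2]*640,e[3]*480)],im[v0-3:v0+4,u0-20:u0-16].mean((0,1)))
go([.466,.187,.019],76)
```

```text
9.1 [0.46155764 0.18799897 0.18947661] [-0.46  0.25 -0.03  1.95  0.01  0.95  0.84] 0.08785873052017205 76.22943036927855
cap_center (0.73, (312, 101), array([0.37  , 0.2042, 0.02  ])) (0.68, (165, 250), array([0.4534, 0.0598, 0.02  ])) (0.58, (322, 225), array([0.4632, 0.1891, 0.02  ]))
cap_rim (0.72, (175, 239), array([0.4498, 0.062 , 0.    ]))
tin_mid (0.74, (463, 197), array([0.4693, 0.3031, 0.015 ]))
0.83 [285, 187, 361, 267] [64.39285714 60.32142857 61.60714286]
0.7 [274, 58, 352, 139] [151.03571429 142.64285714 145.32142857]
0.63 [397, 0, 486, 53] [ 74.67857143 157.42857143  89.46428571]
shift [0.1731 0.0024 0.0013] turn -0.2 jaw bearing 75.8
```

View pics/w5.png

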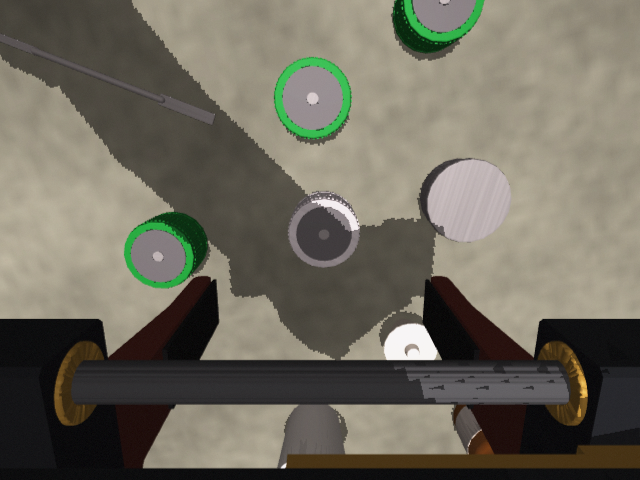

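The plain cap is centred at (324,233), between the green ones. The tin at (466,200) is clear of the jaws, so I'm descending to grip.

Call:
step_arm([
  [0.045,0.001,0.004,0],
  [0.09,0.001,0.004,0],
  [0.13,0.001,0.004,0],
  [0.155,0.001,0.004,0],
  [0.17,0.001,0.004,0],
  [0.17,0.001,0.004,0],
])

```text
time: 9.95
eef_pos: [0.4667, 0.185, 0.0201]
eef_rot: [0.701, 0.086, 0.703, -0.088]
force: [-0.9, 0.3, -0.3]
width: 1.001
```

Call:
step_arm([
  [0,0,0,0],
  [0,0,0,0],
  [0,0,0,0],
  [0,0,0,0],
  [0,0,0,0],
  [0,0,0,0],
], jaw=0.044)

```text
time: 10.55
eef_pos: [0.4678, 0.1872, 0.0224]
eef_rot: [0.702, 0.086, 0.701, -0.086]
force: [-1.0, 0.9, 6.1]
width: 0.612
```

Run:
```python
from h import *
s=r.state(); print(s["time"],s["eef_pos"],s["force"],s["width"]*.0878,yaw(s))
p=cam("wrist"); save(p,"w6.png")
```

```text
10.55 [0.4678278  0.1871835  0.02236529] [-1.04416877  0.87225426  6.06833002] 0.0537004758564291 76.00858441871812
```

View pics/w6.png

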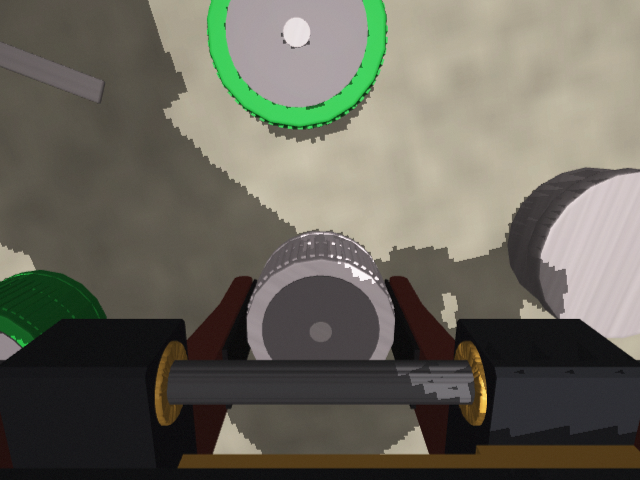

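The jaws hold the cap at 53.7 mm, with its top disc centred at (321,325). I'll lift it and carry it beside the port for a look.

Run:
```python
from h import *
s=r.state(); p=cam("wrist")
X=onz(p,321,325,.04); print("cap in tool",rot(s["eef_rot"]).T@(X-s["eef_pos"]))
go([.665,-.06,.225],76)
```

```text
cap in tool [-0.01764346  0.00060447 -0.00444221]
shift [-0.2026 -0.192   0.2513] turn 0.0 jaw bearing 76.0
```

Call:
step_arm([
  [-0.03,0,0,0],
  [-0.08,0,0,0],
  [-0.13,0,0,0],
  [-0.17,-0.02,0.03,0],
  [-0.203,-0.05,0.065,0],
  [-0.203,-0.075,0.1,0],
  [-0.203,-0.1,0.13,0],
  [-0.203,-0.125,0.165,0],
  [-0.203,-0.15,0.2,0],
  [-0.203,-0.175,0.23,0],
  [-0.203,-0.192,0.251,0],
  [-0.203,-0.192,0.251,0],
  [-0.203,-0.192,0.251,0],
])

```text
time: 11.95
eef_pos: [0.6638, -0.0605, 0.2237]
eef_rot: [0.701, 0.087, 0.702, -0.087]
force: [0.4, 0.1, -1.4]
width: 0.611
```

Run:
```python
from h import *
s=r.state(); print(s["time"],s["eef_pos"],s["force"],np.round(s["joint_positions"],2),s["width"]*.0878,yaw(s))
p=cam("wrist"); save(p,"w7.png")
print("cap spot in tool?", r.find_in(p,"cap_center")[:1])
for t,z in dict(port_seat=.09,spigot_top=.113,cap_center=.233).items(): print(t,*lm(p,t,z))
```

```text
11.95 [ 0.663841   -0.06051023  0.22367655] [ 0.4195026   0.05142458 -1.44199176] [-0.05  0.49  0.11  1.5  -0.06  1.15  1.39] 0.05368413171785212 75.93749454015379
cap spot in tool? [{'extent': [0.3852, 0.4756, 0.6186, 0.7521], 'conf': 0.67}]
port_seat
spigot_top
cap_center (0.59, (318, 303), array([ 0.6547, -0.0587,  0.233 ]))
```

View pics/w7.png

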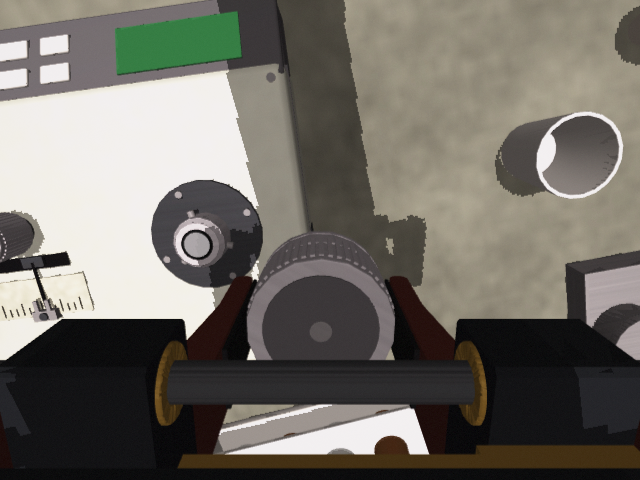

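The port flange is centred at about (207,233) and the spigot top at (197,244). The cap's centre spot is at (320,331), and the needle still sits at the clip at (43,305).

Run:
```python
from h import *
s=r.state(); p=cam("wrist"); M=rot(s["eef_rot"]); c=np.array(s["eef_pos"])
A=onz(p,197,244,.113);B=onz(p,207,233.5,.09);print("port",A,B)
X=onz(p,320.5,331,c[2]+.0176); o=M.T@(X-c); print("cap off",o)
g=(A+B)[:2]/2
off=(M@np.array([0,o[1],o[2]]))[:2]
print("tcp xy",g-off); go([*(g-off),.165],76)
q=cam("top"); a=proj(q,[*g,.113]); print(a, lm(q,"spigot_top",.113)); save(q,"t8.png",(410,165,470,215),8)
```

```text
port [ 0.6462333  -0.13851246  0.113     ] [ 0.64503815 -0.13756397  0.09      ]
cap off [-0.01759958  0.00042866 -0.00206134]
tcp xy [ 0.64753378 -0.13894941]
shift [ 0.0599 -0.0815  0.0031] turn 0.1 jaw bearing 76.1
[434.34182148 189.12134982] [(0.78, (435, 188), array([ 0.6481, -0.1401,  0.113 ])), (0.7, (225, 177), array([0.6669, 0.278 , 0.113 ]))]
```

Call:
step_arm([
  [0.0,-0.028,0.001,0],
  [0.0,-0.056,0.002,0],
  [0.01,-0.0825,0.003,0],
  [0.04,-0.0825,0.003,0],
  [0.065,-0.0825,0.003,0],
  [0.078,-0.0825,0.003,0],
  [0.084,-0.0825,0.003,0],
  [0.084,-0.0825,0.003,0],
])

```text
time: 13.15
eef_pos: [0.6473, -0.1407, 0.1404]
eef_rot: [0.702, 0.086, 0.702, -0.086]
force: [-0.4, -0.9, -1.9]
width: 0.615
```

Call:
step_arm([
  [0.003,0,0,0],
  [0.006,0,0,0],
  [0.008,0,0,0],
  [0.01,0,0,0],
  [0.01,0,0,0],
])

```text
time: 13.65
eef_pos: [0.6473, -0.141, 0.1305]
eef_rot: [0.702, 0.086, 0.702, -0.086]
force: [0.8, -0.6, -1.3]
width: 0.61
```

Run:
```python
from h import *
s=r.state(); print(s["time"],s["eef_pos"],s["force"],s["ft_torque"],s["width"]*.0878,yaw(s),np.round(s["joint_positions"],2))
p=cam("scene"); save(p,"s9.png",(230,290,350,390),6)
```

```text
13.65 [ 0.64725152 -0.14100288  0.13050228] [ 0.77615166 -0.64006987 -1.34262007] [0.04054122 0.0270089  0.01930012] 0.05356477261039334 76.00050784640335 [ 0.06  0.57  0.11  1.61 -0.07  0.97  1.53]
```

View pics/s9.png

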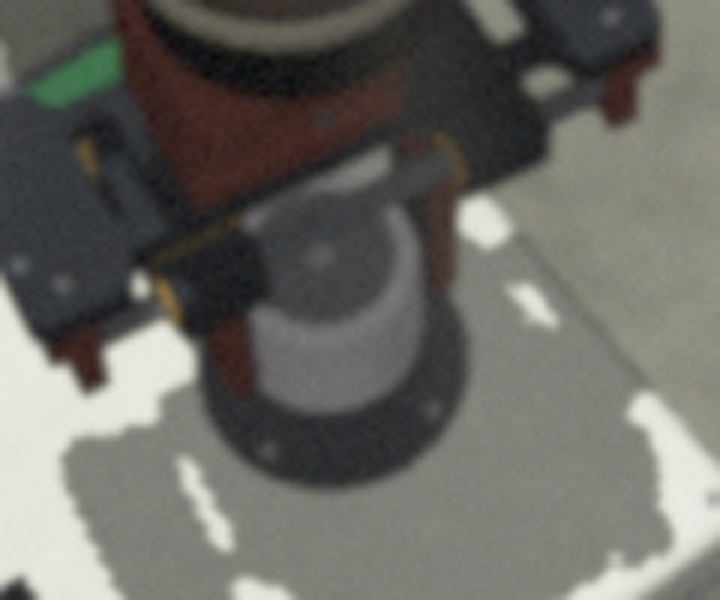

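The cap stands squarely over the port, over the spigot with no force yet. I'm lowering it onto the pins.

Call:
step_arm([
  [0.002,0,0,0],
  [0.004,0,0,0],
  [0.005,0,0,0],
  [0.005,0,0,0],
])

```text
time: 14.1
eef_pos: [0.6473, -0.141, 0.1255]
eef_rot: [0.702, 0.086, 0.702, -0.086]
force: [0.4, 0.7, -2.2]
width: 0.608
```

Call:
step_arm([
  [0.001,0,0,0],
  [0.002,0,0,0],
  [0.003,0,0,0],
  [0.003,0,0,0],
])

```text
time: 14.5
eef_pos: [0.6474, -0.1411, 0.1229]
eef_rot: [0.702, 0.086, 0.702, -0.086]
force: [-0.8, 0.2, 4.1]
width: 0.611
```

The pins are carrying about 6 N. Next I search by turning clockwise under this light pressure, watching the vertical force.

Call:
step_arm([
  [0,0,0,5],
  [0,0,0,10],
  [0,0,0,10],
])

```text
time: 14.8
eef_pos: [0.6479, -0.1411, 0.1231]
eef_rot: [0.692, 0.147, 0.691, -0.148]
force: [0.7, -0.6, 3.2]
width: 0.613
```

Call:
step_arm([
  [0,0,0,5],
  [0,0,0,10],
  [0,0,0,10],
])

```text
time: 15.1
eef_pos: [0.6478, -0.1411, 0.123]
eef_rot: [0.677, 0.206, 0.676, -0.206]
force: [-0.7, -0.5, 3.3]
width: 0.611
```

Call:
step_arm([
  [0,0,0,5],
  [0,0,0,10],
  [0,0,0,10],
])

```text
time: 15.4
eef_pos: [0.6477, -0.141, 0.1228]
eef_rot: [0.656, 0.264, 0.656, -0.264]
force: [0.2, -0.1, 3.2]
width: 0.608
```

Call:
step_arm([
  [0,0,0,5],
  [0,0,0,10],
  [0,0,0,10],
])

```text
time: 15.7
eef_pos: [0.6467, -0.1408, 0.1218]
eef_rot: [0.63, 0.32, 0.631, -0.32]
force: [-0.5, -0.3, -1.6]
width: 0.612
```

The force dropped from +3.2 to −1.6 N, which is only the cap's weight, so the keyways have dropped over the pins. I'm pushing down in stages.

Call:
step_arm([
  [0.002,0,0,0],
  [0.004,0,0,0],
  [0.004,0,0,0],
])

```text
time: 16.0
eef_pos: [0.6469, -0.141, 0.118]
eef_rot: [0.63, 0.32, 0.631, -0.32]
force: [-0.0, -0.3, -2.2]
width: 0.607
```

Run:
```python
from h import *
s=r.state(); print(s["eef_pos"],s["force"],s["ft_torque"],s["width"]*.0878,np.round(s["joint_positions"],2))
```

```text
[ 0.64694982 -0.14099146  0.1180208 ] [-0.04279771 -0.3300804  -2.1912308 ] [-0.03490409  0.06679732 -0.00210658] 0.05330840522737546 [-0.05  0.59  0.28  1.63 -0.19  0.95  0.93]
```

Call:
step_arm([
  [0.002,0,0,0],
  [0.004,0,0,0],
  [0.005,0,0,0],
  [0.005,0,0,0],
])

```text
time: 16.4
eef_pos: [0.6474, -0.1411, 0.114]
eef_rot: [0.63, 0.321, 0.63, -0.321]
force: [-2.5, -0.2, 5.2]
width: 0.607
```

Call:
step_arm([
  [0.001,0,0,0],
  [0.002,0,0,0],
  [0.002,0,0,0],
])

```text
time: 16.7
eef_pos: [0.6474, -0.1411, 0.1125]
eef_rot: [0.63, 0.321, 0.63, -0.321]
force: [-4.2, -0.1, 8.2]
width: 0.618
```

Call:
step_arm([
  [0.001,0,0,0],
  [0.002,0,0,0],
  [0.002,0,0,0],
])

```text
time: 17.0
eef_pos: [0.6474, -0.1411, 0.1124]
eef_rot: [0.63, 0.321, 0.63, -0.321]
force: [-9.0, 2.8, 21.5]
width: 0.611
```

At z=0.1124 it stopped moving and the force jumped to 21 N. That matches rim-on-flange. I'll ease the side force and check.

Call:
step_arm([
  [0,-0.0006,-0.0004,0],
  [0,-0.0006,-0.0004,0],
  [0,-0.0006,-0.0004,0],
])

```text
time: 17.3
eef_pos: [0.6474, -0.1412, 0.1124]
eef_rot: [0.631, 0.321, 0.629, -0.321]
force: [-7.3, 1.1, 18.4]
width: 0.609
```

Run:
```python
from h import *
s=r.state(); print(s["time"],s["eef_pos"],s["force"],s["ft_torque"],s["width"]*.0878)
p=cam("scene"); a=p["image"][320:420,190:340]; q=cam("wrist")
im=np.vstack([cv2.resize(a,(750,300)[:2] if 0 else (450,300)),cv2.resize(q["image"],(450,300))])[...,::-1]
cv2.imwrite("pics/f.png",im)
for n,c in (("scene",p),("wrist",q)):
    for t,z in dict(pointer_tip=.09,index_mark=.092,cap_center=.11).items(): print(n,t,*lm(c,t,z,2))
```

```text
17.3 [ 0.64735089 -0.14115599  0.11241231] [-7.29240088  1.06814804 18.3923649 ] [0.30466095 1.59224371 0.01813949] 0.053510927403380044
scene pointer_tip (0.51, (232, 413), array([ 0.6684, -0.2763,  0.09  ]))
scene index_mark (0.43, (230, 411), array([ 0.665 , -0.2763,  0.092 ]))
scene cap_center (0.98, (335, 170), array([0.3943, 0.2351, 0.11  ])) (0.83, (283, 343), array([ 0.6408, -0.1409,  0.11  ]))
wrist pointer_tip
wrist index_mark
wrist cap_center (0.79, (320, 307), array([ 0.6453, -0.1399,  0.11  ]))
```

View pics/f.png

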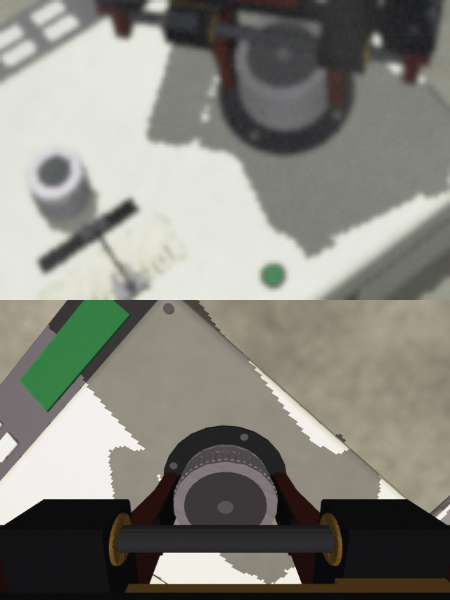

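Run:
```python
from h import *
r.job_done(); s=r.state(); print(s["time"],s["eef_pos"],s["force"])
```

```text
the job is handed in; nothing more can be done
the job is handed in; nothing more can be done
```

I handed the job in at about 17.4 s, with the cap still gripped and pushed onto the flange. The hand-in reports no verdict, so this rests on my own checks.

- **Needle:** I turned the knob 76° anticlockwise. A close crop then showed the needle midway between the two teeth. The last scene picture still placed it at the clip, at the same meter y to within about 0.5 mm.
- **Cap:** I took the plain aluminium cap rather than a green one and set it on the pins. After about 40° clockwise the vertical force fell from +3 N to the cap's weight alone, which showed the keyways had dropped over the pins.
- **Push home:** The spring took up the load, then the cap stopped hard at TCP z = 0.1124 m, the height expected with the rim on the flange. The force there rose from 8 N to about 18–21 N. I had no direct reading of the port's travel.
- **Side force:** About 7 N of sideways force remained at hand-in. I tried to ease it, which brought it down only from 9 N.
- **Other objects:** I did not touch the bottles, beaker, tin or crucible, but I did not photograph all of them again at the end.

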